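# Shut and lock the sample hopper

## Robot

A 7-joint arm with a two-finger parallel gripper is mounted at the origin on the work surface; the furniture and walls round the work are solid. World frame = base frame: x ahead of the robot, y to its left, z up, the work surface at z = 0. Lengths are in m, angles in degrees, forces in N, time in s.
With the tool pointing down it reaches from about 0.425 to 0.875 m from the base axis. Payload 4.7 kg.
Tool frame: the origin (TCP) lies at the very end of the fingers, on their centre line; the grasp point (between the pads) lies env.hold_point_z behind it (env.hold_point_z is the distance from the TCP to the grasp point, in m); z points along the fingers, y is the line along which they close (so a half turn about z gives the same grasp; the last joint's range is limited). The gripper opens to 87 mm and grips with 3 to 60 N. Pads are 19 mm wide; open, the fingers measure 117 mm over their backs; the gripper's body (75 mm by 190 mm) begins 51 mm behind the grasp point.
Start: joints at [-65.713, 18.392, -4.016, 83.108, 1.295, 78.541, -3.26], TCP at [0.259, 0.596, 0.223] pointing down, gripper open.
Joint ranges: [-163.93, 163.93], [-17.29, 119.83], [-79.2, 71.16], [3.27, 140.29], [-89.18, 269.18], [5.43, 117.66], [-154.24, 154.24]. Speed limits (degrees/s): [147.25, 147.25, 180, 180, 180, 180, 180].

## Interface

Orientations are given as [roll, pitch, yaw] about the fixed x, y, z axes, in that order (R = Rz(yaw) Ry(pitch) Rx(roll)).
In Python, from cell import env gives the robot as it stands.
- The arm moves only by the shell command python3 -m jog 'ROWS' [FORCE]. ROWS is JSON, a list of rows, each an object with "dp": the shift along the tool's x, y, z in cm, a list of three; "twist": the turn about the tool's z in degrees; "fingers": the opening, from 0 (shut) to 1 (fully open). A call has 1 to 8 rows; each row is the pose to reach, as a shift and turn from the pose commanded when the call began, along the tool's axes at that moment; what a row does not reach only later rows make up. A row lasts 1/8 s, in which the tool goes at most 62.5 mm and 10.7 degrees, less where a joint would pass 70% of its speed; a pose out of reach is approached as far as the arm can. A call with a gripper value outside its range is refused whole. The fingers move at their own pace and stop on an object; FORCE is the grip in N (left out, the last holds). Time passes only in rows, so rows that repeat a pose let the fingers close. It gives the time, the measured TCP pose, the force, the opening and the grip force at its end, in the units of the state.
- env.get_obs(): the state, without advancing time (a new reading comes with each control period).
- env.read_camera(name): name is "scene" or "top" or "wrist"; returns a dict with "pixels" (420x560x3 uint8, blue, green, red), "depth" (420x560 float32, m along the optical axis (not along the pixel's ray), 0 where there is no reading), "fx", "fy", "cx", "cy" (pixels), "rvec" (rotation vector, rad) and "tvec" (3), from world to camera coordinates, as OpenCV has them. Camera axes: x right, y down, z forward; pixel columns grow to the right and rows downward; lengths in m; the calibration is good to about 2 mm. A picture is of the moment at which its call begins.
- env.sign_off(): hands the job in; it is judged then, once.
The state is a dict: "time_s": time; "qpos": joint angles; "joint_velocities": joint speeds; "effort": joint torques, N m; "tool_pos": TCP position; "tool_rot": TCP orientation; "force": force on the tool from outside, world axes, zero at the start; "wrist_torque": the same for the moment, N m; "grip_width": finger opening in m; "grasp_force": force on a finger pad.
Only numpy, scipy, OpenCV 4.12 (cv2) and the standard library are available. Lean on these libraries where they do the work, as an engineer would, in place of code of your own. Each camera call takes 0.05 s, during which the arm holds its last target. There are 200 camera calls.

## Task

Get the empty grain hopper ready for its next fill: push the steel catch tray in between its rails under the outlet until it sits fully home against the stop, and shut the hopper's shutter by pushing its ball knob along the straight slot of the guide tube, towards the hopper, to the very end, then push the knob over, away from the robot, into the side leg of the slot until it stops, so that the shutter is locked. Do it all by gentle pushes with the fingertips: grasp nothing, lift nothing, and leave the vials, the dish and the scoop where they stand.

Things in the scene. Friction and masses are not known exactly. Their poses are not given: they have to be found in the camera images.
- stand: fixed grain hopper stand. Origin on the worktop under the middle of the outlet; x axis away from the robot (the way the tray goes in), y left, z up. Frame 92 (x) by 128 mm (y), its plate 86 to 94 mm high, on four 10 mm posts at x = +-35, y = +-54 mm. Under it two rails 22 mm high, x = -70 to 70 mm, inner faces at y = +-47 mm
- hopper_rim (a point): centre of the rim of the stand's round steel funnel: 110 mm across, 196 mm above the worktop, straight above the stand's origin
- tray_stop (a point): middle of the near face of the stop bar, 22 mm high, between the rails (stand x = 45 mm, y = 0)
- slot_corner (a point): corner of the L-shaped slot, on top of the guide tube at stand x = 0, y = -97, z = 124 mm. The tube stands right of the hopper: 44 mm outside (48 over the end collars), axis along y at x = 0, z = 102 mm, from y = -85 to -154 mm. The slot, 9 mm wide, runs along the top from y = -137 mm to this corner, then round the tube towards +x
- shutter (a joint): slide of shutter blade, rod and knob along the stand's +y, to the hopper, in m: 0 = fully open (knob at stand y = -133 mm), 0.0375 = fully shut, at the end of the slot (knob at y = -95.5 mm). Stiff by friction (2 N) with some drag (12 N per m/s), no spring: stays where it is left. Starts at 0 to 0.012
- lock (a joint): turn of the knob's pin about the rod's axis, in rad: 0 = upright, in the straight leg of the slot; about 0.8 = leaning to +x at the end of the side leg, locked. It can lean over only when the shutter is at least 0.0345 in. Stays where it is left (friction about 0.7 N at the knob)
- knob_ball (a point): centre of the black ball knob, 22 mm in diameter, on a 6 mm steel pin, 52 mm from the rod's axis: 154 mm above the worktop while the pin stands upright; when locked it has moved about 37 mm to stand +x and sunk about 15 mm. Between ball and tube 19 mm of the pin are bare
- tray: loose open steel catch tray, 150 (x) by 90 (y) by 42 mm high, walls 3 mm, 0.2 to 0.42 kg (about 1 to 5 N to push); origin at the centre of its underside, axes as the stand's. It stands between the rails with 2 mm play a side, 25 to 50 mm short of home. Home: its far wall touches the stop bar, origin at stand x = -30 mm, y = 0; its near wall's outer face then lies at stand x = -105 mm
- vial_a: loose sample vial with green cap, 32 mm across, 72 mm high, bystander in front of the guide tube; origin at the centre of its underside
- vial_b: loose sample vial with blue cap, 32 mm across, 72 mm high, bystander in front of the guide tube; origin at the centre of its underside
- grain_dish: loose black dish of grain, 98 mm across, 18 mm high, bystander to the right of the guide tube; origin at the centre of its underside
- scoop: loose steel scoop with wooden handle, 201 mm long (x), 48 mm wide and high, bystander in front of the dish; origin under its middle
Mind the look-alikes: they are no part of the job. Several things look just like the tray: the one meant starts farthest to the robot's left.

How it is judged:
By the outcome, as a careful person would: the job done as asked, in the order asked, and still so for the second after the job is handed in, with the robot touching nothing.
It also fails if it takes over 51 s, if anything falls off the work surface, if the arm or the gripper's body presses on something with over 40 N, if the wrist force passes 120 N, or if a joint passes its speed limit or range.

## Working session

There is one attempt and no reset: what is moved stays moved. The work goes in short steps, Python scripts to look and compute and a shell command to move; the robot and the scene stay as the last step left them, time stands still between calls to the robot, and variables do not carry over. Pictures are saved under pics/ and viewed, at most 10 in all, crops included, and the job is handed in when it is done.

```bash
mkdir -p pics; ls; cat > h.py <<'E'
import numpy as np, cv2
from cell import env
def cam(n):
    c=env.read_camera(n); R=cv2.Rodrigues(np.array(c["rvec"],float))[0]; t=np.array(c["tvec"],float).reshape(3)
    return c,R,t
def pts(c,R,t):
    d=c["depth"]; v,u=np.mgrid[:d.shape[0],:d.shape[1]]
    P=np.stack([(u-c["cx"])/c["fx"]*d,(v-c["cy"])/c["fy"]*d,d],-1)
    W=(P-t)@R; W[d==0]=np.nan; return W
E
python3 - <<'E'
from h import *
for n in ("top","scene"):
    c,R,t=cam(n); cv2.imwrite(f"pics/{n}0.png",c["pixels"]); W=pts(c,R,t); np.save(n+"0.npy",W)
    print(n,-R.T@t,R[2],c["fx"])
print(env.get_obs(),env.hold_point_z)
E
```

```text
pics
top [ 0.31788937 -0.48170746  0.98828463] [ 0.09615138 -0.01696959 -0.99522206] 415.1451927290533
scene [-0.16849806 -0.17521826  0.69180263] [ 0.67413794 -0.35289152 -0.64884945] 419.5465685882719
{'time_s': 0.1, 'qpos': array([-65.7113411 ,  18.43543367,  -4.01600985,  83.16851155,
         1.29514773,  78.53997153,  -3.26095032]), 'joint_velocities': array([-0.00521308, -0.03318724, -0.01375009, -0.16085459, -0.07409399,
       -0.01131766, -0.00339231]), 'effort': array([-2.14745492e-04, -4.92576313e+01, -4.05812413e-01, -3.13398206e+01,
       -6.40789862e-02,  3.94539919e-02,  6.11350151e-05]), 'tool_pos': array([0.25883109, 0.59570387, 0.22155865]), 'tool_rot': array([-1.79901325e+02,  5.42861901e-03,  1.56520487e+02]), 'force': array([-0.57515359, -0.07474497, -0.97916101]), 'wrist_torque': array([ 0.03408554, -0.02559038, -0.02975786]), 'grasp_force': 0.0, 'grip_width': 0.08700025074497623} 0.0187
```

View pics/top0.png

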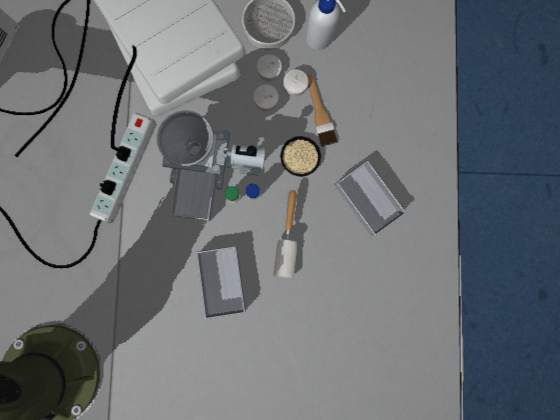

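View pics/scene0.png

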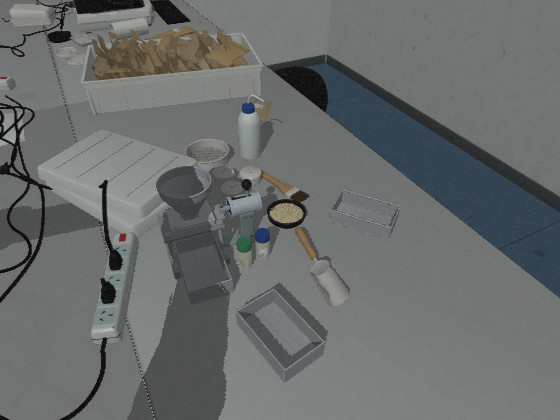

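Tray candidates in the top view: (193,195) under the hopper, (222,282) and (370,193). The leftmost, (193,195), sits between the rails, so that's the one. The knob is the black ball near (250,151). Next I'll check the choice in a close crop and measure.

```bash
python3 - <<'E'
from h import *
im=cv2.imread("pics/top0.png"); cv2.imwrite("pics/crop0.png",cv2.resize(im[100:230,145:325],None,fx=4,fy=4,interpolation=cv2.INTER_CUBIC))
W=np.load("top0.npy"); S=np.load("scene0.npy"); g=im.max(2)
def roi(W,x0,x1,y0,y1): 
    m=np.zeros(W.shape[:2],bool); m[y0:y1,x0:x1]=1; return m
# rim
for n,A,b in (("top",W,(145,225,100,175)),("scene",S,(145,225,155,215))):
    m=roi(A,*b)&(abs(A[...,2]-.196)<.004); P=A[m][:,:2]
    c,r=cv2.minEnclosingCircle(P.astype(np.float32)); print(n,"rim",c,r,m.sum(), np.nanmax(A[roi(A,*b)][:,2]))
# tray rim z~.042
m=roi(W,160,230,160,230)&(abs(W[...,2]-.042)<.005); P=W[m][:,:2]; r=cv2.minAreaRect(P.astype(np.float32)); print("tray",m.sum(),r,cv2.boxPoints(r))
for n,A,b,f in (("top",W,(228,270,135,175),im),("scene",S,(225,275,172,215),cv2.imread("pics/scene0.png"))):
    m=roi(A,*b)&(f.max(2)<60)&(A[...,2]>.12); print(n,"knob",m.sum(),np.argwhere(m).mean(0)[::-1],A[m].mean(0),A[m].max(0),A[m].min(0))
    m=roi(A,*b)&(A[...,2]>.1)&(A[...,2]<.13)&(f.min(2)>90); P=A[m]; print("tube",m.sum(),P.min(0),P.max(0),cv2.fitLine(P[P[:,2]>.119][:,:2].astype(np.float32),2,0,.01,.01).ravel())
hsv=cv2.cvtColor(im,cv2.COLOR_BGR2HSV)
for n,lo,hi in(("green",45,85),("blue",105,130)):
    m=roi(W,220,270,175,205)&(hsv[...,0]>lo)&(hsv[...,0]<hi)&(hsv[...,1]>120); print(n,m.sum(),np.nanmean(W[m],0))
m=roi(W,160,300,60,260)
E
```

```text
top rim (0.5143661499023438, -0.31906402111053467) 0.05476561561226845 409 0.19972180267373646
scene rim (0.5109119415283203, -0.3191145062446594) 0.055491410195827484 341 0.19839116010862393
tray 222 ((0.42165711522102356, -0.3146611452102661), (0.11211490631103516, 0.1106247752904892), 86.29698944091797) [[ 0.36283976 -0.36702922]
 [ 0.47323358 -0.3741739 ]
 [ 0.48047447 -0.26229307]
 [ 0.37008065 -0.25514838]]
top knob 120 [248.45  151.025] [ 0.50144901 -0.44008857  0.15004881] [ 0.51321029 -0.41234375  0.16877318] [ 0.49184348 -0.45601518  0.12013263]
tube 481 [ 0.47567099 -0.47212248  0.10026841] [ 0.52197966 -0.39412095  0.12998617] [ 0.08838854  0.99608606  0.4989141  -0.43866512]
scene knob 102 [244.71568627 186.51960784] [ 0.49559746 -0.44141389  0.15092615] [ 0.50647901 -0.41314221  0.16695166] [ 0.48707136 -0.45450284  0.1204602 ]
tube 532 [ 0.47061449 -0.47213397  0.10009962] [ 0.52189078 -0.39384834  0.12981737] [ 0.08272561  0.9965724   0.49429014 -0.43888032]
green 144 [ 0.42239725 -0.40117455  0.07154767]
blue 150 [ 0.42992721 -0.44768006  0.07175817]
```

View pics/crop0.png

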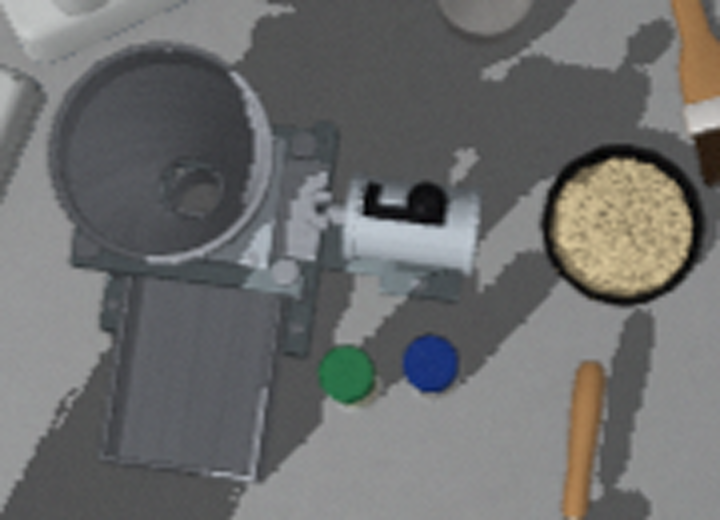

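The crop confirms the tray between the rails: its near wall is at crop (100–255, 465), the knob at (427,200), and the slot corner at (375,205) with the leg going away from the robot. Next I'll compute the stand frame and the moves.

```bash
cat >> h.py <<'E'
O=np.array([.5127,-.319]); A=np.radians(-4.9)
X=np.array([np.cos(A),np.sin(A)]); Y=np.array([-np.sin(A),np.cos(A)])
def st(p): d=np.asarray(p)[...,:2]-O; return np.stack([d@X*1000,d@Y*1000,np.asarray(p)[...,2]*1000],-1)
def go(x,y,z):  # stand mm -> tool dp cm
    from scipy.spatial.transform import Rotation as Ro
    o=env.get_obs(); R=Ro.from_euler("xyz",o["tool_rot"],degrees=True).as_matrix()
    w=np.r_[O+X*x/1000+Y*y/1000,z/1000]; return np.round(R.T@(w-o["tool_pos"])*100,2)
E
python3 - <<'E'
from h import *
im=cv2.imread("pics/top0.png");W=np.load("top0.npy"); S=np.load("scene0.npy")
for A_,f in((W,im),(S,cv2.imread("pics/scene0.png"))):
    s=st(A_)
    m=(f.max(2)<60)&(s[...,2]>146)&(abs(s[...,0])<40)&(abs(s[...,1]+125)<40); print("ball",m.sum(),s[m].mean(0).round(1),s[m].min(0).round(1),s[m].max(0).round(1))
    m=(abs(s[...,2]-42)<5)&(abs(s[...,1])<60)&(s[...,0]<-80)&(s[...,0]>-190); print("tray rim x",np.percentile(s[m][:,0],[0,2,10]).round(1))
    for a,b in((-40,-15),(-15,15),(15,40)):
        k=m&(s[...,1]>a)&(s[...,1]<b); print(s[k][:,0].min().round(1),end=" ")
    for a,b in((-75,-100),(-100,-130)):
        k=m&(s[...,0]<a)&(s[...,0]>b); print("y",s[k][:,1].min().round(1),s[k][:,1].max().round(1),end=" ")
    print()
    r=np.hypot(A_[...,0],A_[...,1]); m=(r>.35)&(r<.85)&(A_[...,1]>-.25)&(A_[...,2]>.1)&(A_[...,0]>0); print("high",m.sum(),A_[m][::200].round(2)[:12].tolist())
print(go(-200,0,220),go(-175,0,220))
E
```

```text
ball 85 [  -1.5 -128.2  161.6] [  -9.9 -137.6  155.2] [   8.9 -118.8  168.8]
tray rim x [-145.8 -145.4 -144.7]
-145.8 -145.7 -145.1 y -44.0 46.6 y -43.6 47.3 
high 432 [[0.73, -0.18, 0.1], [0.6, -0.17, 0.16], [0.51, -0.15, 0.13]]
ball 76 [  -8.  -126.2  159. ] [ -14.9 -136.4  148.3] [   0.8 -117.9  167. ]
tray rim x [-150.7 -149.7 -148.7]
-149.6 -150.7 -150.7 y -43.8 46.2 y -43.9 46.6 
high 312 [[0.67, -0.18, 0.14], [0.53, -0.16, 0.14]]
[-40.77 -80.15   0.3 ] [-43.14 -79.36   0.3 ]
```

```bash
python3 -m jog '[{"dp":[-4.7,-2,0],"fingers":0.5},{"dp":[-9.4,-4,0],"fingers":0.5},{"dp":[-14,-6,0],"fingers":0.5},{"dp":[-18.7,-7.8,0],"fingers":0.5},{"dp":[-23.7,-11,0],"fingers":0.5},{"dp":[-28.8,-14.2,0],"fingers":0.5},{"dp":[-33.9,-17.5,0],"fingers":0.5},{"dp":[-36.5,-23.2,0],"fingers":0.5}]' 10
python3 -m jog '[{"dp":[-2.7,-6.2,0],"twist":0,"fingers":0.5},{"dp":[-5.4,-12.4,0],"fingers":0.5},{"dp":[-6.2,-17.5,0],"fingers":0.5},{"dp":[-7,-22.6,0],"fingers":0.5},{"dp":[-7.9,-27.7,0],"fingers":0.5},{"dp":[-8.8,-32.7,0],"fingers":0.5},{"dp":[-8.2,-38.6,0],"twist":-9,"fingers":0.5},{"dp":[-7.4,-44.5,0],"twist":-18.6,"fingers":0.5}]'
python3 -c "
from h import *
o=env.get_obs();print(o['tool_rot'],o['tool_pos'],st(o['tool_pos']),go(-185,1,220),go(-185,1,25),o['grip_width'])"
```

```text
[-1.79901325e+02  5.42861901e-03  1.56520487e+02] [0.25883109 0.59570387 0.22155865] [-331.07228266  889.6761994   221.55864792] [-42.16 -79.58   0.3 ] [-42.16 -79.55  19.8 ] 0.08700025074497623validation failed for argument at $[0]...
validation failed for argument at $[1]...
```

```bash
python3 -m jog '[{"dp":[-4.7,-2,0],"twist":0,"fingers":0.5},{"dp":[-9.4,-4,0],"twist":0,"fingers":0.5},{"dp":[-14,-6,0],"twist":0,"fingers":0.5},{"dp":[-18.7,-7.8,0],"twist":0,"fingers":0.5},{"dp":[-23.7,-11,0],"twist":0,"fingers":0.5},{"dp":[-28.8,-14.2,0],"twist":0,"fingers":0.5},{"dp":[-33.9,-17.5,0],"twist":0,"fingers":0.5},{"dp":[-36.5,-23.2,0],"twist":0,"fingers":0.5}]' 10
python3 -m jog '[{"dp":[-2.7,-6.2,0],"twist":0,"fingers":0.5},{"dp":[-5.4,-12.4,0],"twist":0,"fingers":0.5},{"dp":[-6.2,-17.5,0],"twist":0,"fingers":0.5},{"dp":[-7,-22.6,0],"twist":0,"fingers":0.5},{"dp":[-7.9,-27.7,0],"twist":0,"fingers":0.5},{"dp":[-8.8,-32.7,0],"twist":0,"fingers":0.5},{"dp":[-8.2,-38.6,0],"twist":-9,"fingers":0.5},{"dp":[-7.4,-44.5,0],"twist":-18.6,"fingers":0.5}]'
python3 -c "
from h import *
o=env.get_obs();print(o['tool_rot'],o['tool_pos'],st(o['tool_pos']),go(-185,1,220),go(-185,1,25),o['grip_width'])"
```

```text
time_s: 1.1
tool_pos: [0.503, 0.2358, 0.2218]
tool_rot: [-180.0, 0.0, 156.4]
force: [0.3, -0.2, 1.2]
grip_width: 0.0436
grasp_force: 0.0
time_s: 2.1
tool_pos: [0.3907, -0.2011, 0.2223]
tool_rot: [-180.0, -0.0, 175.4]
force: [0.2, -0.9, 0.1]
grip_width: 0.0433
grasp_force: 0.0
[-1.79997827e+02 -6.74460028e-03  1.75431668e+02] [ 0.39071634 -0.20114131  0.2222884 ] [-131.6049755   107.00847954  222.28840179] [  5.4  -10.57   0.23] [  5.4  -10.57  19.73] 0.043292990170305176
```

```bash
python3 -m jog '[{"dp":[2.7,-5.3,0.2],"twist":0,"fingers":0.5},{"dp":[5.4,-10.6,0.2],"twist":0,"fingers":0.5},{"dp":[5.4,-10.6,6],"twist":0,"fingers":0.5},{"dp":[5.4,-10.6,11],"twist":0,"fingers":0.5},{"dp":[5.4,-10.6,16],"twist":0,"fingers":0.5},{"dp":[5.4,-10.6,19.7],"twist":0,"fingers":0.5},{"dp":[5.4,-10.6,19.7],"twist":0,"fingers":0.5}]'
python3 - <<'E'
from h import *
o=env.get_obs();print(o['tool_rot'],st(o['tool_pos']),go(-160,1,25),go(-114.5,1,25))
c,R,t=cam("scene"); cv2.imwrite("pics/s1.png",cv2.resize(c["pixels"][120:330,120:360],None,fx=2.5,fy=2.5))
E
```

```text
time_s: 2.98
tool_pos: [0.3263, -0.2993, 0.0233]
tool_rot: [179.9, -0.4, 175.1]
force: [-0.5, 0.3, 0.3]
grip_width: 0.0435
grasp_force: 0.0
[179.93914713  -0.40327703 175.0786107 ] [-187.35409416    3.71072441   23.34107958] [-2.73 -0.27 -0.19] [-7.28 -0.27 -0.22]
```

View pics/s1.png

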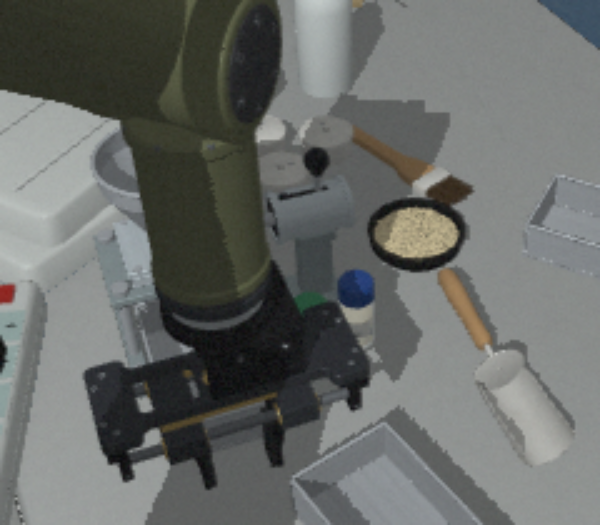

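The two fingertips at (210,465) and (275,445) stand in front of the tray, with the vials clear. Pushing gently now.

```bash
python3 -m jog '[{"dp":[-1,-0.2,-0.2],"twist":0,"fingers":0.5},{"dp":[-2,-0.2,-0.2],"twist":0,"fingers":0.5},{"dp":[-2.7,-0.2,-0.2],"twist":0,"fingers":0.5},{"dp":[-3.3,-0.2,-0.2],"twist":0,"fingers":0.5},{"dp":[-3.9,-0.2,-0.2],"twist":0,"fingers":0.5},{"dp":[-4.5,-0.2,-0.2],"twist":0,"fingers":0.5},{"dp":[-5.1,-0.2,-0.2],"twist":0,"fingers":0.5},{"dp":[-5.7,-0.2,-0.2],"twist":0,"fingers":0.5}]'
python3 -m jog '[{"dp":[-0.3,0,0],"twist":0,"fingers":0.5},{"dp":[-0.6,0,0],"twist":0,"fingers":0.5},{"dp":[-0.8,0,0],"twist":0,"fingers":0.5},{"dp":[-1,0,0],"twist":0,"fingers":0.5},{"dp":[-1,0,0],"twist":0,"fingers":0.5}]'
python3 - <<'E'
from h import *
o=env.get_obs();print(o['tool_rot'],st(o['tool_pos']),go(-114.5,1,25),o['force'])
E
```

```text
time_s: 4.03
tool_pos: [0.3861, -0.3074, 0.0274]
tool_rot: [-180.0, -0.0, 175.1]
force: [-2.3, -0.3, 1.0]
grip_width: 0.0435
grasp_force: 1.1
time_s: 4.65
tool_pos: [0.3959, -0.3081, 0.0275]
tool_rot: [180.0, 0.0, 175.1]
force: [-0.2, -0.0, -0.7]
grip_width: 0.0437
grasp_force: 0.6
[1.79993818e+02 1.60410118e-02 1.75129762e+02] [-117.27973201    0.85770992   27.5160403 ] [-0.28  0.01  0.25] [-0.24734186 -0.03764469 -0.71975076]
```

```bash
python3 -m jog '[{"dp":[-0.1,0,0],"twist":0,"fingers":0.5},{"dp":[-0.2,0,0],"twist":0,"fingers":0.5},{"dp":[-0.3,0,0],"twist":0,"fingers":0.5}]'
python3 -m jog '[{"dp":[-0.1,0,0],"twist":0,"fingers":0.5},{"dp":[-0.2,0,0],"twist":0,"fingers":0.5}]'
python3 -m jog '[{"dp":[-0.1,0,0],"twist":0,"fingers":0.5},{"dp":[-0.2,0,0],"twist":0,"fingers":0.5}]'
```

```text
time_s: 5.03
tool_pos: [0.3961, -0.3081, 0.0273]
tool_rot: [179.9, -0.3, 175.1]
force: [-10.6, 1.4, 7.2]
grip_width: 0.0438
grasp_force: 4.9
time_s: 5.28
tool_pos: [0.3961, -0.3082, 0.027]
tool_rot: [179.8, -0.5, 175.0]
force: [-14.2, 2.8, 10.7]
grip_width: 0.0434
grasp_force: 7.0
time_s: 5.52
tool_pos: [0.3962, -0.3082, 0.0268]
tool_rot: [179.8, -0.7, 175.0]
force: [-18.3, 3.6, 15.4]
grip_width: 0.0434
grasp_force: 9.4
```

```bash
python3 -m jog '[{"dp":[1,0,0],"twist":0,"fingers":0.5},{"dp":[4,0,0],"twist":0,"fingers":0},{"dp":[6,0,0],"twist":0,"fingers":0},{"dp":[6,0,-6],"twist":0,"fingers":0},{"dp":[6,0,-12],"twist":0,"fingers":0},{"dp":[6,0,-18],"twist":0,"fingers":0},{"dp":[6,0,-23],"twist":0,"fingers":0},{"dp":[6,0,-23],"twist":0,"fingers":0}]'
python3 - <<'E'
from h import *
c,R,t=cam("top"); W=pts(c,R,t); s=st(W); f=c["pixels"]
m=(abs(s[...,2]-42)<5)&(abs(s[...,1])<60)&(s[...,0]<-70)&(s[...,0]>-190)
for a,b in((-40,-15),(-15,15),(15,40)):
    k=m&(s[...,1]>a)&(s[...,1]<b); print(k.sum(),s[k][:,0].min().round(1) if k.any() else None,end=" ")
cv2.imwrite("pics/t2.png",cv2.resize(f[100:240,145:325],None,fx=4,fy=4))
c,R,t=cam("scene");cv2.imwrite("pics/s2.png",c["pixels"])
o=env.get_obs();print(o['qpos'].round(),o['force'].round(1),st(o['tool_pos']),go(-1,-180,250),go(-1,-180,141))
E
```

```text
time_s: 6.52
tool_pos: [0.3459, -0.3049, 0.2618]
tool_rot: [-179.9, 0.6, 175.2]
force: [0.0, -0.8, -1.2]
grip_width: 0.0002
grasp_force: 0.0
5 -101.0 19 -103.5 14 -103.4 [-16. -12.  48. 107.   9.  81. 115.] [0.6 0.6 0.1] [-169.85452998    0.9623883   257.6659686 ] [-16.87 -18.11   0.8 ] [-16.84 -18.12  11.7 ]
```

View pics/t2.png

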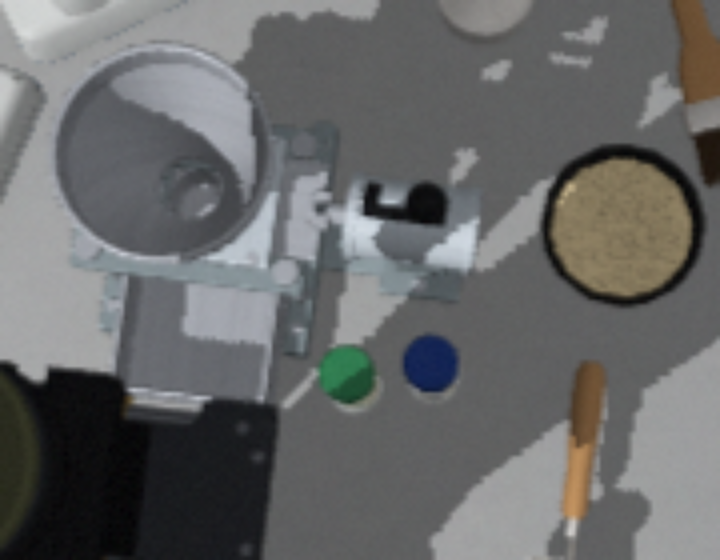

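Tray is home: its near wall at crop (130–210, 400) now measures about −104 mm, and the force rose at the stop with no further motion. The knob is still at (427,200). Moving round to its right side.

```bash
python3 -m jog '[{"dp":[0,-6,0],"twist":-10,"fingers":0},{"dp":[-3,-11,0],"twist":-20,"fingers":0},{"dp":[-6,-15,0],"twist":-30,"fingers":0},{"dp":[-10,-18,0],"twist":-40,"fingers":0},{"dp":[-14,-18.1,0],"twist":-50,"fingers":0},{"dp":[-16.9,-18.1,0],"twist":-60,"fingers":0},{"dp":[-16.9,-18.1,0],"twist":-70,"fingers":0},{"dp":[-16.9,-18.1,0],"twist":-80,"fingers":0}]'
python3 -m jog '[{"dp":[0,0,0],"twist":-10.2,"fingers":0},{"dp":[0,0,0],"twist":-10.2,"fingers":0}]'
python3 - <<'E'
from h import *
o=env.get_obs();print(o['qpos'].round(),o['tool_rot'],st(o['tool_pos']),go(-1,-175,141))
E
```

```text
time_s: 7.62
tool_pos: [0.4493, -0.457, 0.2377]
tool_rot: [178.9, -7.7, -146.7]
force: [1.9, 1.0, -1.7]
grip_width: 0.0006
grasp_force: 0.0
time_s: 7.88
tool_pos: [0.449, -0.4556, 0.2363]
tool_rot: [177.4, -7.3, -136.3]
force: [1.4, 2.0, -2.7]
grip_width: 0.0005
grasp_force: 0.0
[ 82.  32. -63.  79.  34.  91. 154.] [ 177.44560756   -7.26332465 -136.25740855] [ -51.84313888 -141.58984667  236.3459722 ] [-2.05 -6.43  9.07]
```

```bash
python3 -m jog '[{"dp":[0,0,0],"twist":10,"fingers":0},{"dp":[0,0,0],"twist":20,"fingers":0},{"dp":[0,0,0],"twist":30,"fingers":0},{"dp":[0,0,0],"twist":40,"fingers":0},{"dp":[0,0,0],"twist":50,"fingers":0},{"dp":[0,0,0],"twist":60,"fingers":0},{"dp":[0,0,0],"twist":70,"fingers":0},{"dp":[0,0,0],"twist":80,"fingers":0}]'
python3 - <<'E'
from h import *
o=env.get_obs();print(o['qpos'].round(),o['tool_rot'],st(o['tool_pos']),go(-1,-175,141))
E
```

```text
time_s: 8.88
tool_pos: [0.4486, -0.457, 0.2377]
tool_rot: [-173.1, -3.6, 142.7]
force: [-0.5, -0.1, -0.2]
grip_width: 0.0002
grasp_force: 0.0
[ 74.  26. -48.  80.  25.  88.  79.] [-173.07499413   -3.6109597   142.73168605] [ -52.11186088 -142.9986089   237.6937936 ] [-6.63  1.15  9.2 ]
```

```bash
python3 -m jog '[{"dp":[0,0,0],"twist":10,"fingers":0},{"dp":[0,0,0],"twist":20,"fingers":0},{"dp":[0,0,0],"twist":30,"fingers":0},{"dp":[0,0,0],"twist":40,"fingers":0},{"dp":[0,0,0],"twist":50,"fingers":0},{"dp":[0,0,0],"twist":58,"fingers":0},{"dp":[0,0,0],"twist":58,"fingers":0}]'
python3 - <<'E'
from h import *
from scipy.spatial.transform import Rotation as Ro
o=env.get_obs();Rm=Ro.from_euler("xyz",o["tool_rot"],degrees=True).as_matrix();S=np.array([[*X,0],[*Y,0],[0,0,1]])
print(o['qpos'].round(),o['tool_rot'],st(o['tool_pos']));print("tool axes in stand\n",(S@Rm).round(3))
for p in((-3,-178,240),(-3,-178,141),(-3,-153,141),(-3,-122,141)):print(p,go(*p))
E
```

```text
time_s: 9.75
tool_pos: [0.4486, -0.4572, 0.2382]
tool_rot: [-173.2, 3.9, 85.6]
force: [0.1, -0.1, 0.6]
grip_width: 0.0005
grasp_force: 0.0
[ 67.  23. -38.  80.  21.  86.  24.] [-173.22134529    3.9349371    85.5845474 ] [ -52.09021949 -143.12276901  238.15887798]
tool axes in stand
 [[-0.008  0.993 -0.117]
 [ 0.998  0.    -0.069]
 [-0.069 -0.118 -0.991]]
(-3, -178, 240) [-3.53  4.85 -0.52]
(-3, -178, 141) [-2.85  6.02  9.29]
(-3, -153, 141) [-0.36  6.02  9.12]
(-3, -122, 141) [2.73 6.02 8.9 ]
```

```bash
python3 -m jog '[{"dp":[-3.5,4.9,-0.5],"twist":0,"fingers":0},{"dp":[-3.1,5.5,5],"twist":0,"fingers":0},{"dp":[-2.9,6,9.3],"twist":0,"fingers":0},{"dp":[-2.9,6,9.3],"twist":0,"fingers":0}]'
python3 - <<'E'
from h import *
o=env.get_obs();print(o['tool_rot'],st(o['tool_pos']),o['force'].round(1))
for p in((-3,-155,141),(-3,-117,141)):print(p,go(*p))
c,R,t=cam("top"); cv2.imwrite("pics/t3.png",cv2.resize(c["pixels"][90:230,165:325],None,fx=4,fy=4))
c,R,t=cam("scene"); cv2.imwrite("pics/s3.png",cv2.resize(c["pixels"][130:290,140:340],None,fx=4,fy=3.75))
E
```

```text
time_s: 10.25
tool_pos: [0.4922, -0.4957, 0.1377]
tool_rot: [-172.9, 3.7, 85.6]
force: [-0.4, -0.0, 0.3]
grip_width: 0.0006
grasp_force: 0.0
[-172.90372024    3.69841806   85.63794417] [  -5.32075364 -177.82949987  137.71303176] [-0.4 -0.   0.3]
(-3, -155, 141) [ 2.25  0.19 -0.5 ]
(-3, -117, 141) [ 6.05  0.2  -0.75]
```

View pics/s3.png

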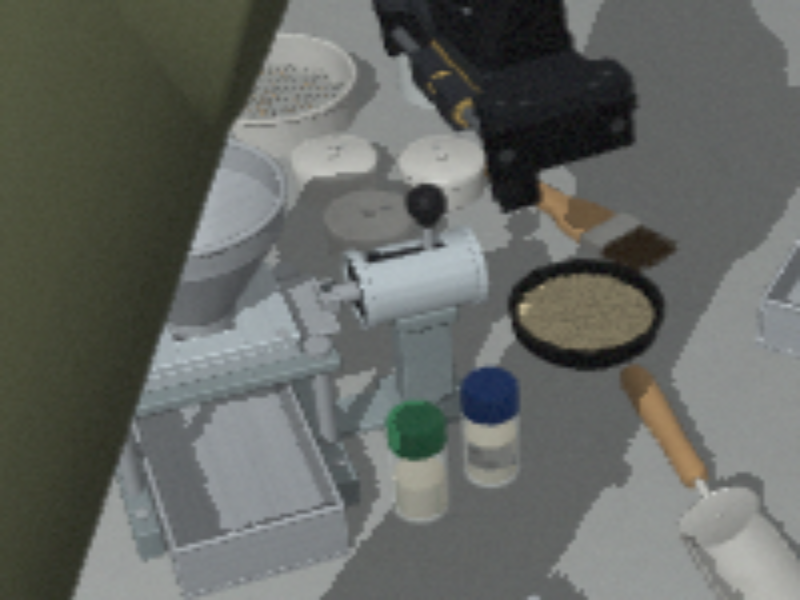

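The fingertip at (515,195) is right of the ball at (425,205) and at its height. Pushing along the slot.

```bash
python3 -m jog '[{"dp":[0.8,0.2,-0.4],"twist":0,"fingers":0},{"dp":[1.6,0.2,-0.5],"twist":0,"fingers":0},{"dp":[2.3,0.2,-0.5],"twist":0,"fingers":0},{"dp":[2.9,0.2,-0.5],"twist":0,"fingers":0},{"dp":[3.5,0.2,-0.6],"twist":0,"fingers":0},{"dp":[4.1,0.2,-0.6],"twist":0,"fingers":0},{"dp":[4.7,0.2,-0.7],"twist":0,"fingers":0},{"dp":[5.2,0.2,-0.7],"twist":0,"fingers":0}]'
python3 -m jog '[{"dp":[0.2,0,0],"twist":0,"fingers":0},{"dp":[0.4,0,0],"twist":0,"fingers":0},{"dp":[0.6,0,0],"twist":0,"fingers":0},{"dp":[0.6,0,0],"twist":0,"fingers":0}]'
python3 -c "
from h import *
o=env.get_obs();print(st(o['tool_pos']),o['force'])"
```

```text
time_s: 11.35
tool_pos: [0.5018, -0.4453, 0.1465]
tool_rot: [-173.4, 4.1, 85.5]
force: [0.4, -1.6, 1.9]
grip_width: -0.0
grasp_force: 1.2
time_s: 11.85
tool_pos: [0.5023, -0.4393, 0.146]
tool_rot: [-173.3, 4.1, 85.5]
force: [-0.3, -0.6, 1.5]
grip_width: 0.0006
grasp_force: 0.8
[-1.07325245e-01 -1.20735191e+02  1.46036274e+02] [-0.31464806 -0.61852948  1.52584653]
```

```bash
python3 -m jog '[{"dp":[0.1,0,0],"twist":0,"fingers":0},{"dp":[0.2,0,0],"twist":0,"fingers":0},{"dp":[0.3,0,0],"twist":0,"fingers":0}]'
python3 -m jog '[{"dp":[0.1,0,0],"twist":0,"fingers":0},{"dp":[0.2,0,0],"twist":0,"fingers":0},{"dp":[0.3,0,0],"twist":0,"fingers":0}]'
python3 -m jog '[{"dp":[0.1,0,0],"twist":0,"fingers":0},{"dp":[0.2,0,0],"twist":0,"fingers":0}]'
python3 -c "
from h import *
o=env.get_obs();print(st(o['tool_pos']),o['force'])"
```

```text
time_s: 12.22
tool_pos: [0.5025, -0.4366, 0.1458]
tool_rot: [-173.3, 4.1, 85.5]
force: [-1.0, -2.5, 1.1]
grip_width: 0.0006
grasp_force: 1.1
time_s: 12.6
tool_pos: [0.5026, -0.4344, 0.1457]
tool_rot: [-173.4, 4.2, 85.4]
force: [-1.3, -4.8, 2.3]
grip_width: 0.0007
grasp_force: 2.3
time_s: 12.85
tool_pos: [0.5026, -0.4339, 0.1459]
tool_rot: [-173.4, 4.3, 85.4]
force: [0.5, -7.9, 1.0]
grip_width: 0.0005
grasp_force: 3.7
[  -0.22672074 -115.39018227  145.88478465] [ 0.52046192 -7.93158917  1.02452323]
```

```bash
python3 -m jog '[{"dp":[0.1,0,0],"twist":0,"fingers":0},{"dp":[0.2,0,0],"twist":0,"fingers":0}]'
python3 -m jog '[{"dp":[-2,0,0],"twist":0,"fingers":0},{"dp":[-4,0,0],"twist":0,"fingers":0},{"dp":[-4,-3,0],"twist":0,"fingers":0},{"dp":[-4,-5.2,0],"twist":0,"fingers":0},{"dp":[-2,-5.2,0],"twist":0,"fingers":0},{"dp":[0,-5.2,0],"twist":0,"fingers":0},{"dp":[1.2,-5.2,0.3],"twist":0,"fingers":0},{"dp":[1.2,-5.2,0.5],"twist":0,"fingers":0}]'
python3 - <<'E'
from h import *
o=env.get_obs();print(o['tool_rot'],st(o['tool_pos']),o['force'].round(1))
for p in((-45,-100,137),(-28,-100,137),(10,-100,136)):print(p,go(*p))
for n in("top","scene"):
    c,R,t=cam(n); s=st(pts(c,R,t)); f=c["pixels"]
    m=(f.max(2)<60)&(s[...,2]>146)&(s[...,2]<170)&(abs(s[...,0])<14)&(abs(s[...,1]+105)<30); print("ball",m.sum(),s[m].mean(0).round(1))
    cv2.imwrite(f"pics/{n}4.png",cv2.resize(f[130:290,140:340] if n=="scene" else f[90:230,165:325],None,fx=4,fy=3.75))
E
```

```text
time_s: 13.1
tool_pos: [0.5025, -0.4337, 0.1459]
tool_rot: [-173.4, 4.4, 85.3]
force: [0.4, -10.9, 1.1]
grip_width: 0.0002
grasp_force: 4.9
time_s: 14.1
tool_pos: [0.4531, -0.4115, 0.1452]
tool_rot: [-173.4, 4.0, 85.7]
force: [-0.0, 0.5, -0.3]
grip_width: 0.0004
grasp_force: 0.0
[-173.35162501    4.0489354    85.66486739] [-51.4890323  -97.2699619  145.24118003] [-0.   0.5 -0.3]
(-45, -100, 137) [-0.22  0.74  0.76]
(-28, -100, 137) [-0.24  2.43  0.57]
(10, -100, 136) [-0.27  6.21  0.23]
ball 0 [nan nan nan]
ball 0 [nan nan nan]<stdin>:6: RuntimeWarning: Mean of empty slice.
  ret = um.true_divide(
```

View pics/scene4.png

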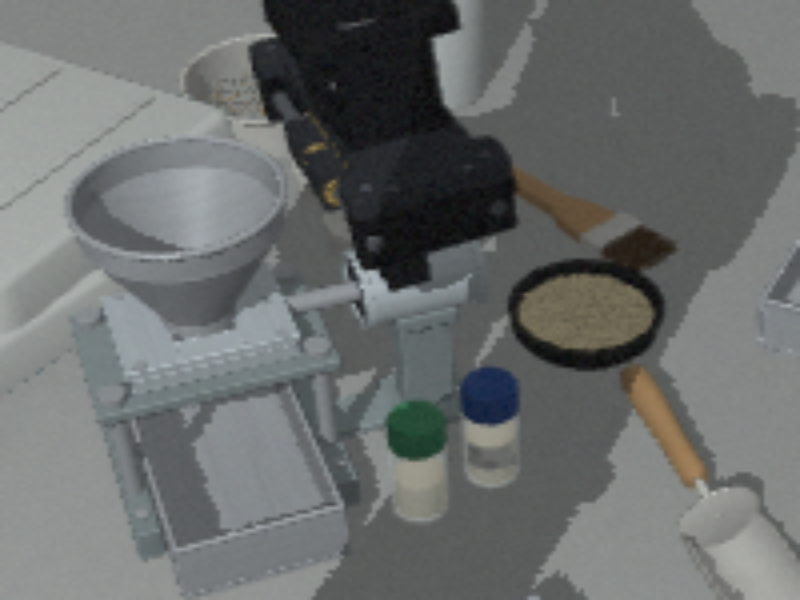

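The ball is hidden behind the gripper, and the rod at (325,295) has slid in. The fingertip at (410,275) stands on the robot side of the knob. Pushing it away into the side leg.

```bash
python3 -m jog '[{"dp":[-0.2,0.8,0.5],"twist":0,"fingers":0},{"dp":[-0.2,1.6,0.6],"twist":0,"fingers":0},{"dp":[-0.2,2.3,0.5],"twist":0,"fingers":0},{"dp":[-0.2,2.9,0.5],"twist":0,"fingers":0},{"dp":[-0.2,3.5,0.4],"twist":0,"fingers":0},{"dp":[-0.2,4.1,0.4],"twist":0,"fingers":0},{"dp":[-0.2,4.7,0.3],"twist":0,"fingers":0},{"dp":[-0.2,5.2,0.3],"twist":0,"fingers":0}]'
python3 -c "
from h import *
o=env.get_obs();print(st(o['tool_pos']),o['force'])"
```

```text
time_s: 15.2
tool_pos: [0.5029, -0.4203, 0.1362]
tool_rot: [-173.3, 4.1, 85.5]
force: [-1.8, -0.2, -0.4]
grip_width: 0.0002
grasp_force: 0.7
[  -1.16083158 -101.7677196   136.2157843 ] [-1.78471591 -0.23016029 -0.44341996]
```

```bash
python3 -m jog '[{"dp":[0,0.3,0],"twist":0,"fingers":0},{"dp":[0,0.6,0],"twist":0,"fingers":0},{"dp":[0,0.8,-0.1],"twist":0,"fingers":0}]'
python3 -m jog '[{"dp":[0,0.2,0],"twist":0,"fingers":0},{"dp":[0,0.4,0],"twist":0,"fingers":0}]'
python3 -m jog '[{"dp":[0,0.2,0],"twist":0,"fingers":0},{"dp":[0,0.4,0],"twist":0,"fingers":0}]'
python3 -c "
from h import *
o=env.get_obs();print(st(o['tool_pos']),o['force'])"
```

```text
time_s: 15.58
tool_pos: [0.5109, -0.4206, 0.1365]
tool_rot: [-173.3, 4.1, 85.5]
force: [-1.9, 0.4, -1.2]
grip_width: 0.0006
grasp_force: 0.8
time_s: 15.82
tool_pos: [0.5149, -0.4211, 0.1362]
tool_rot: [-173.3, 4.1, 85.5]
force: [-1.8, 1.3, -1.0]
grip_width: 0.0007
grasp_force: 0.9
time_s: 16.08
tool_pos: [0.518, -0.4215, 0.1354]
tool_rot: [-173.2, 4.1, 85.5]
force: [-4.2, 0.4, -1.4]
grip_width: 0.0001
grasp_force: 2.1
[  14.02859214 -101.63389187  135.36433818] [-4.23512315  0.3913138  -1.37673359]
```

```bash
python3 -m jog '[{"dp":[0,0.2,0],"twist":0,"fingers":0},{"dp":[0,0.4,0],"twist":0,"fingers":0}]'
python3 -m jog '[{"dp":[0,0.2,0],"twist":0,"fingers":0},{"dp":[0,0.3,0],"twist":0,"fingers":0},{"dp":[0,0.3,0],"twist":0,"fingers":0}]'
python3 -c "
from h import *
o=env.get_obs();print(st(o['tool_pos']),o['force'])"
```

```text
time_s: 16.32
tool_pos: [0.5199, -0.4216, 0.1341]
tool_rot: [-173.0, 4.0, 85.4]
force: [-9.1, 2.5, -1.5]
grip_width: 0.0005
grasp_force: 4.5
time_s: 16.7
tool_pos: [0.521, -0.4218, 0.1334]
tool_rot: [-172.7, 4.0, 85.4]
force: [-12.1, 2.7, -1.0]
grip_width: 0.0003
grasp_force: 5.7
[  17.02296564 -101.74478313  133.38721227] [-12.08442949   2.66218398  -1.04033562]
```

```bash
python3 -m jog '[{"dp":[0,-2,0],"twist":0,"fingers":0},{"dp":[0,-5,0],"twist":0,"fingers":0},{"dp":[0,-8,-3],"twist":0,"fingers":0},{"dp":[0,-10,-8],"twist":0,"fingers":0},{"dp":[-3,-14,-12],"twist":0,"fingers":0},{"dp":[-6,-15,-14],"twist":0,"fingers":0},{"dp":[-10,-15,-15],"twist":0,"fingers":0},{"dp":[-14,-15,-15],"twist":0,"fingers":0}]'
python3 - <<'E'
from h import *
o=env.get_obs();print(st(o['tool_pos']),o['force'].round(1))
ims=[]
for n in("top","scene"):
    c,R,t=cam(n); s=st(pts(c,R,t)); f=c["pixels"]
    m=(f.max(2)<60)&(s[...,2]>128)&(s[...,2]<175)&(s[...,0]>-15)&(s[...,0]<60)&(abs(s[...,1]+105)<40); print(n,"ball",m.sum(),s[m].mean(0).round(1),s[m].min(0).round(1),s[m].max(0).round(1))
    k=(abs(s[...,2]-42)<5)&(abs(s[...,1])<40)&(s[...,0]<-70)&(s[...,0]>-190); print("tray near",s[k][:,0].min().round(1))
    y0,x0=(130,140) if n=="scene" else (95,150); ims.append(cv2.resize(f[y0:y0+160,x0:x0+160],(400,400),interpolation=cv2.INTER_CUBIC))
cv2.imwrite("pics/f5.png",np.hstack(ims))
E
```

```text
time_s: 17.7
tool_pos: [0.3861, -0.5408, 0.3138]
tool_rot: [-173.6, 4.3, 85.5]
force: [-0.1, -0.1, 0.3]
grip_width: 0.0004
grasp_force: 0.0
[-107.19713424 -231.80368486  313.76627275] [-0.1 -0.1  0.3]<stdin>:6: RuntimeWarning: Mean of empty slice.
  ret = um.true_divide(
Traceback (most recent call last):
ValueError: zero-size array to reduction operation minimum which has no identity
```

```bash
python3 -m jog '[{"dp":[-6,-2,0],"twist":0,"fingers":0},{"dp":[-12,-4,0],"twist":0,"fingers":0},{"dp":[-18,-4,0],"twist":0,"fingers":0},{"dp":[-18,-4,0],"twist":0,"fingers":0}]'
python3 - <<'E'
from h import *
ims=[]
for n in("top","scene"):
    c,R,t=cam(n); s=st(pts(c,R,t)); f=c["pixels"]
    m=(f.max(2)<60)&(s[...,2]>128)&(s[...,2]<175)&(s[...,0]>-15)&(s[...,0]<60)&(abs(s[...,1]+105)<40)
    if m.any(): print(n,"ball",m.sum(),s[m].mean(0).round(1),s[m].min(0).round(1),s[m].max(0).round(1))
    k=(abs(s[...,2]-42)<5)&(abs(s[...,1])<40)&(s[...,0]<-70)&(s[...,0]>-190); print("tray near",s[k][:,0].min().round(1) if k.any() else 0)
    y0,x0=(130,140) if n=="scene" else (95,150); ims.append(cv2.resize(f[y0:y0+160,x0:x0+160],(400,400),interpolation=cv2.INTER_CUBIC))
cv2.imwrite("pics/f5.png",np.hstack(ims))
E
```

```text
time_s: 18.25
tool_pos: [0.3284, -0.7199, 0.3232]
tool_rot: [-173.3, 4.0, 85.1]
force: [0.0, 0.1, -1.4]
grip_width: -0.0
grasp_force: 0.0
top ball 90 [ 34.4 -96.  145.8] [  24.9 -105.6  132.5] [ 46.2 -86.2 152.8]
tray near -103.8
tray near 0
```

View pics/f5.png

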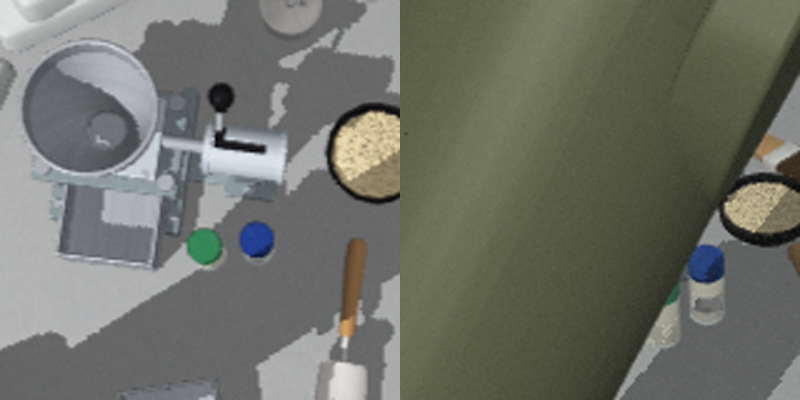

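The knob at (221,97) in the left picture lies fully over in the side leg, at stand (about 36, −96) mm. The tray is home, and the vials, dish and scoop haven't moved. Handing in.

```bash
python3 -c "
from cell import env
print(env.sign_off())"
```

```text
the job is handed in; nothing more can be done
None
```

I pushed the tray home against its stop, then shut the shutter and locked it with the knob over in the side leg. I handed the job in at about 18 s with the vials, dish and scoop undisturbed; sign-off returned no verdict.

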